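# Set the tape machine to its longest feed through the H gate

### The job

Set the gummed-tape machine to its longest feed: with the fingertips or the outside of the fingers, push its black-knobbed gear lever through the H-shaped gate, across to the other side and fully home into the slot that has the longest raised bar beside it, without running it into the wrong slot on that side. Only push the knob, never pinch or grip it, and leave the things lying about where they are.

Things in the scene. Friction and masses are not known exactly. Their poses are not given: they have to be found in the camera images.
- machine: grey gummed-tape machine fixed to the counter, placed anew each time and turned by up to 0.4 rad. Origin on the deck under the middle of its H gate; x along the gate's long slots (away from the operator), y across the gate towards the machine's casing, z up. The feed-change gearbox under the gate is 130 (x) by 160 (y) mm
- gate_centre (a point): middle of the H gate, on top of its steel plate, 116 mm above the deck. Two slot lines run along machine x, 13 mm wide, 65 mm long, centred at y = -14 and +14 mm; a crossing channel 18 mm wide at x = 0 (neutral) joins them past rounded corners: the lever changes sides only there. Each line has two ends, so there are four slots
- casing_top (a point): on the flat top of the machine's casing, 125 mm above the deck, at machine x = -90, y = 130 mm. The casing spans y = 96 to 261, x = -160 to 110 mm; a round roll hood on it, x = 0 to 203 mm, is 211 mm high; a clear water bottle 60 mm wide stands at x = -105, y = 215, top at 229 mm
- knob_centre (a point): centre of the black ball knob, 40 mm across, on the 10 mm steel lever rod. The lever tilts about a pivot 20 mm above the deck under the gate's middle, 185 mm from the knob centre: in machine axes the knob is at x = 185 sin(shift), y = 185 sin(cross) cos(shift), z = 20 + 185 cos(cross) cos(shift) mm (197 to 205 mm above the deck)
- lever_cross (a joint): sideways tilt of the lever, rad: -0.149 = in the slot line at y = -14 mm (it always starts there), 0 = upright, +0.149 = in the slot line at y = +14 mm, the casing side; stops at +-0.15 (the knob travels 27 mm each way). About 2 N at the knob moves it; it stays where it is left
- lever_shift (a joint): tilt of the lever along the slots, rad: +0.262 = stop at the machine +x end, -0.262 = stop at the -x end (fully home; the knob is then 48 mm from the middle), 0 = neutral, in line with the crossing channel. The lever can cross while this is within about +-0.04 (the rounded corners guide it if a little more). Starts anywhere along its line. About 3 N at the knob moves it; it stays where it is left
- bar_longest: the longest black raised bar on the gate plate, 40 mm long (along machine y), 9 wide, 3 high; origin at the middle of its underside. It lies just outside the slot end that it marks, at machine x = +25 or -25, y = +45 mm: always on the casing side, at either end from start to start
- bar_shortest: the shortest bar, 10 mm long, beside the other slot end on the casing side (the wrong slot there), at machine x = -25 or +25, y = +45 mm. Bars of 20 and 30 mm mark the two slots of the other line, at y = -45 mm
- walnut_knob_a: walnut drawer knob, 35 mm across, 29 high, loose on top of the machine's casing; origin at its underside; leave alone
- walnut_knob_b: the same knob, loose on the deck in front of the gearbox; leave alone
- stopper: green glass bottle stopper, 38 mm across, 46 high, on the deck beyond the gearbox; leave alone
- corner_guard: white nylon pallet corner guard, 60 by 90 mm, 60 high, loose on the deck; leave alone
- tape_core: cardboard tape core, 82 mm across, 70 high, standing on the deck; leave alone

How it is judged:
On the way:
1. the lever has gone through the crossing channel to the casing side of the gate (value of joint lever_cross above 0.11 rad), for 0.1 s.
At the end, for the whole second after the job is handed in: the lever is on the casing side of the gate and home in the slot beside the longest bar (within about 5 mm of its stop at the knob), at rest, and the five loose things are within 20 mm of where they lay (value of joint lever_cross above 0.12 rad and ((x of bar_longest in the frame of machine above 0 m and value of joint lever_shift above 0.235 rad) or (x of bar_longest in the frame of machine below 0 m and value of joint lever_shift below -0.235 rad)) and velocity of joint lever_shift between -0.05 and 0.05 rad/s and distance of each of walnut_knob_a, walnut_knob_b, stopper, corner_guard, tape_core from where it was at the start of the episode below 0.02 m); the robot touches nothing.
It fails at once if the knob is pinched (fingers press on opposite sides of it at once) ((contact force between the fingers and lever_shift_c1 above 0.8 N and contact force between the fingers and lever_shift_c2 above 0.8 N) or (contact force between the fingers and lever_shift_c3 above 0.8 N and contact force between the fingers and lever_shift_c4 above 0.8 N)).
It fails at once if the lever is run into the wrong slot on the casing side, beside the shortest bar (value of joint lever_cross above 0.08 rad and ((x of bar_longest in the frame of machine above 0 m and value of joint lever_shift below -0.12 rad) or (x of bar_longest in the frame of machine below 0 m and value of joint lever_shift above 0.12 rad))).
It fails at once if a loose thing is shifted or picked up (moved more than 20 mm) (distance of any of walnut_knob_a, walnut_knob_b, stopper, corner_guard, tape_core from where it was at the start of the episode above 0.02 m).
It also fails if it takes over 45 s, if anything falls off the work surface, if the arm or the gripper's body presses on something with over 40 N, if the wrist force passes 120 N, or if a joint passes its speed limit or range.

### The arm

A 7-joint arm with a two-finger parallel gripper is mounted at the origin on the work surface. World frame = base frame: x ahead of the robot, y to its left, z up, the work surface at z = 0. Lengths are in m, angles in rad, forces in N, time in s.
With the tool pointing down it reaches from about 0.4 to 0.85 m from the base axis. Payload 4.5 kg.
Tool frame: the origin (TCP) lies at the very end of the fingers, on their centre line; the grasp point (between the pads) lies 19 mm behind it (r.pinch_z is the distance from the TCP to the grasp point, in m); z points along the fingers, y is the line along which they close (so a half turn about z gives the same grasp; the last joint's range is limited). The gripper opens to 88 mm and grips with 3 to 60 N. Pads are 18 mm wide; open, the fingers measure 123 mm over their backs; the gripper's body (75 mm by 187 mm) begins 45 mm behind the grasp point.
Start: joints at [1.222, 0.689, -0.195, 1.565, 0.157, 0.902, -0.215], TCP at [0.233, -0.58, 0.239] pointing down, gripper open.
Joint ranges: [-3.01, 3.01], [-0.46, 2.08], [-1.47, 1.51], [0.13, 2.56], [-1, 4.14], [0.04, 2.09], [-2.66, 2.66]. Speed limits (rad/s): [2.57, 2.57, 3.14, 3.14, 3.14, 3.14, 3.14].

### API

Orientations are given as a unit quaternion [x, y, z, w].
In Python, from plant import r, cams gives the robot as it stands.
- The arm moves only by the shell command python3 -m pendant 'ROWS' [FORCE]. ROWS is JSON, a list of rows, each a list of 3 entries, a list of its own where there are three numbers: the closure, from -1 (fully open) to 1 (shut), then the shift along the tool's x, y, z in mm, then the turn, a rotation vector about the tool's x, y, z in degrees. A call has 1 to 8 rows; each row shifts and turns the commanded pose from where the row before left it, along the tool's axes as they then stand; what a row does not reach is not made up. A row lasts 1/8 s, in which the tool goes at most 62.5 mm and 10.7 degrees, less where a joint would pass 70% of its speed; a pose out of reach is approached as far as the arm can. A call with a gripper value outside its range is refused whole. The fingers move at their own pace and stop on an object; FORCE is the grip in N (left out, the last holds). Time passes only in rows, so rows that do not move let the fingers close. It gives the time, the measured TCP pose, the force, the opening and the grip force at its end, in the units of the state.
- r.get_state(): the state, without advancing time (a new reading comes with each control period).
- cams.snapshot(name): name is "scene" or "top"; returns a dict with "img" (420x560x3 uint8, red, green, blue), "camera_matrix" (3x3 intrinsics, pixels), "D" ([k1, k2, p1, p2, k3] as OpenCV has them; the pictures are not rectified), "camera_from_world" (4x4, takes a point from world to camera coordinates). Camera axes: x right, y up, looking along -z (the intrinsics and any distortion apply to the point x, -y, -z); pixel columns grow to the right and rows downward; lengths in m; the calibration is good to about 2 mm. A picture is of the moment at which its call begins. There is no depth.
- r.finish_job(): hands the job in; it is judged then, once.
The state is a dict: "clock": time; "q": joint angles; "qd": joint speeds; "joint_torque": joint torques, N m; "tool_pos": TCP position; "eef_rot": TCP orientation; "contact_force": force on the tool from outside, world axes, zero at the start; "moment": the same for the moment, N m; "opening": opening from 0.0 (shut) to 1.0 (fully open); "finger_force": force on a finger pad.
Only numpy, scipy, OpenCV 4.12 (cv2) and the standard library are available. Lean on these libraries where they do the work, as an engineer would, in place of code of your own. Each camera call takes 0.05 s, during which the arm holds its last target. There are 200 camera calls.

## Working session

There is one attempt and no reset: what is moved stays moved. The work goes in short steps, Python scripts to look and compute and a shell command to move; the robot and the scene stay as the last step left them, time stands still between calls to the robot, and variables do not carry over. Pictures are saved under pics/ and viewed, at most 10 in all, crops included, and the job is handed in when it is done.

```bash
ls; mkdir -p pics
python3 - <<'E'
from plant import r,cams
import cv2,numpy as np
for n in("scene","top"):
    s=cams.snapshot(n); cv2.imwrite(f"pics/{n}0.png",s["img"][:,:,::-1]); print(n,s["camera_matrix"],s["D"],s["camera_from_world"])
    np.savez(n+"0.npz",**s)
st=r.get_state(); print(st["clock"],st["tool_pos"],st["eef_rot"])
E
```

```text
pics
scene [[486.19406273   0.         281.02272699]
 [  0.         486.19406273 209.36095056]
 [  0.           0.           1.        ]] [-0.04924128  0.          0.          0.          0.        ] [[ 0.06826585  0.99755564 -0.0149174   0.0779455 ]
 [-0.72417721  0.05983127  0.68701352  0.31913039]
 [ 0.68622674 -0.03609672  0.72649149 -1.62844848]
 [ 0.          0.          0.          1.        ]]
top [[412.55396704   0.         275.34968024]
 [  0.         412.55396704 205.64179709]
 [  0.           0.           1.        ]] [-0.00729183  0.          0.          0.          0.        ] [[ 1.56776789e-02 -9.99877094e-01 -8.17536397e-05 -1.13771719e-01]
 [ 9.93605588e-01  1.55702007e-02  1.11828013e-01 -5.95923392e-01]
 [-1.11812996e-01 -1.83443456e-03  9.93727573e-01 -8.30563992e-01]
 [ 0.00000000e+00  0.00000000e+00  0.00000000e+00  1.00000000e+00]]
0.1 [ 0.23319195 -0.5792619   0.23800459] [ 9.81734942e-01  1.90252041e-01 -2.12435699e-04 -7.87600327e-04]
```

View pics/scene0.png

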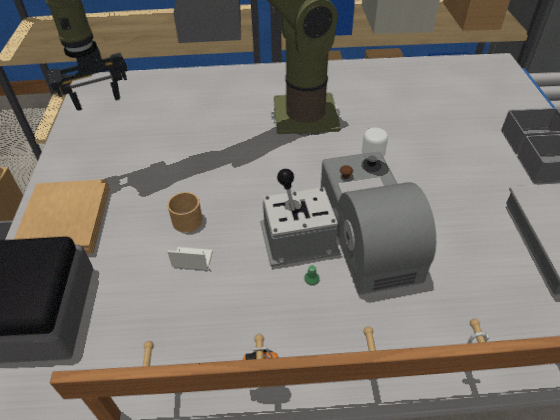

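View pics/top0.png

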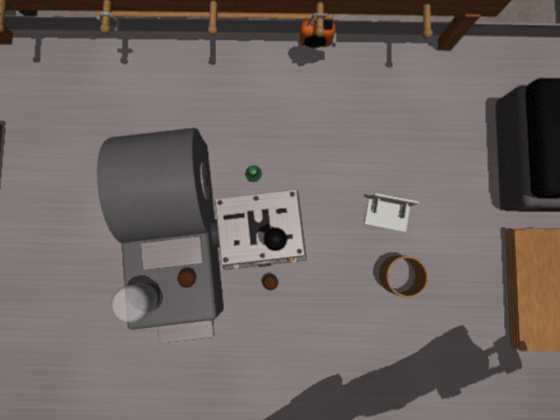

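The machine sits left of centre, with the casing to the left in the top view (+y). The knob is at about (275,239) in top and (286,177) in scene. I'll zoom in on the gate.

Run:
```python
import cv2
a=cv2.imread("pics/top0.png")[180:290,170:320]
cv2.imwrite("pics/z1.png",cv2.resize(a,None,fx=5,fy=5,interpolation=cv2.INTER_CUBIC))
```

```text
(no output)
```

View pics/z1.png

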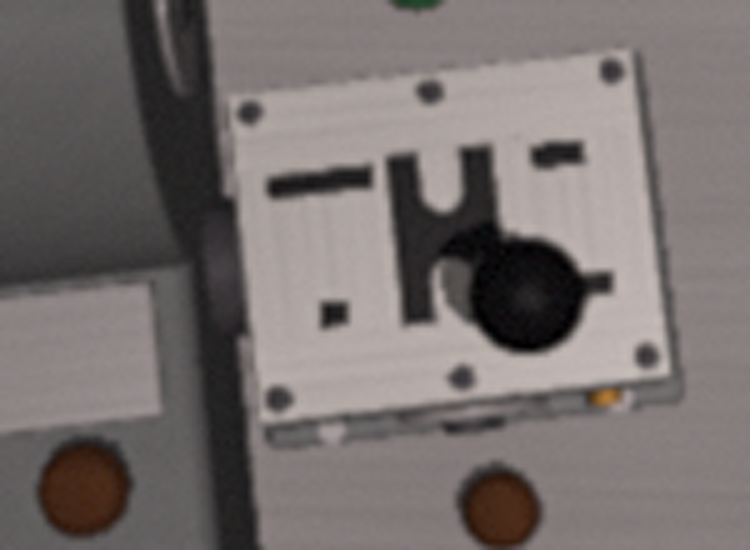

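Top crop: the longest bar is at about (320,181), the far (+x) end of the casing side, and the shortest is at (335,314). Target is shift +0.262, cross +0.149. The plate's corner screws give the gate pose.

```bash
cat > h.py <<'E'
import numpy as np,cv2
def ray(s,uv):
    p=cv2.undistortPoints(np.array([[uv]],float),s["camera_matrix"],s["D"])[0,0]
    T=s["camera_from_world"]; R=T[:3,:3]; c=-R.T@T[:3,3]
    d=R.T@np.array([p[0],-p[1],-1]); return c,d/np.linalg.norm(d)
def plane(s,uv,z):
    c,d=ray(s,uv); return c+d*(z-c[2])/d[2]
def two(a,ua,b,ub):
    A=np.zeros((3,3));v=np.zeros(3)
    for s,u in((a,ua),(b,ub)):
        c,d=ray(s,u);P=np.eye(3)-np.outer(d,d);A+=P;v+=P@c
    x=np.linalg.solve(A,v); return x
def knob(s,box):
    x0,y0,x1,y1=box
    m=(s["img"][y0:y1,x0:x1].max(2)<32).astype(np.uint8)
    m=cv2.morphologyEx(m,cv2.MORPH_OPEN,cv2.getStructuringElement(cv2.MORPH_ELLIPSE,(11,11)))
    n,l,st,c=cv2.connectedComponentsWithStats(m)
    i=1+np.argmax(st[1:,4]); return c[i]+[x0,y0],st[i]
E
python3 - <<'E'
from h import *
t=dict(np.load("top0.npz"));s=dict(np.load("scene0.npz"))
cr=lambda u,v:((u+.5)/5-.5+170,(v+.5)/5-.5+180)
S=[plane(t,cr(*p),.116) for p in[(249,111),(612,70),(647,355),(279,399)]]
g=np.mean(S,0); 
ex=(S[0]+S[1]-S[2]-S[3]);yaw=np.arctan2(ex[1],ex[0]);ey=S[0]+S[3]-S[1]-S[2]
print("gate",g,"yaw",yaw,np.arctan2(-ey[0],ey[1]),np.linalg.norm(ex)/2,np.linalg.norm(ey)/2)
c,sn=np.cos(yaw),np.sin(yaw);R=np.array([[c,-sn,0],[sn,c,0],[0,0,1]])
for p in[(320,181),(335,314),(558,154)]: print("bar",R.T@(plane(t,cr(*p),.119)-g))
ka,i=knob(t,(255,220,295,260));kb,j=knob(s,(265,160,305,200));print(ka,i,kb,j)
k=two(t,ka,s,kb);print("knob",k,R.T@(k-g)+[0,0,.116])
for n,p,z in(("walA",(186,277),.15),("walB",(270,282),.02),("stop",(254,173),.03)): print(n,R.T@(plane(t,p,z)-g))
E
```

```text
gate [ 0.54906139 -0.07433701  0.116     ] yaw 0.13295618243868743 0.13155399691657052 0.10868911214525206 0.13846706749657584
bar [0.02468681 0.04508334 0.003     ]
bar [-0.0255305   0.04479547  0.003     ]
bar [ 0.02434674 -0.04502002  0.003     ]Traceback (most recent call last):
  File "<stdin>", line 10, in <module>
  File "h.py", line 18, in knob
    i=1+np.argmax(st[1:,4]); return c[i]+[x0,y0],st[i]
        ~~~~~~~~~^^^^^^^^^^
    return _wrapfunc(a, 'argmax', axis=axis, out=out, **kwds)
    return bound(*args, **kwds)
ValueError: attempt to get argmax of an empty sequence
```

```bash
python3 - <<'E'
from h import *
t=dict(np.load("top0.npz"));s=dict(np.load("scene0.npz"))
g=np.array([.54906,-.07434,.116]);yaw=.1325
c,sn=np.cos(yaw),np.sin(yaw);R=np.array([[c,-sn,0],[sn,c,0],[0,0,1]])
cr=lambda u,v:((u+.5)/5-.5+170,(v+.5)/5-.5+180)
k=two(t,cr(527,294),s,(286,177));print("knob",k,R.T@(k-g)+[0,0,.116])
print("knob on plane",R.T@(plane(t,cr(527,294),.2)-g))
for n,p,z in(("walA",(186,277),.15),("walB",(270,282),.02),("stop",(254,173),.03),("guard",(388,212),.05),("core",(404,276),.07)): print(n,R.T@(plane(t,p,z)-g))
E
python3 - <<'E'
from plant import r
from scipy.spatial.transform import Rotation as Q
st=r.get_state();print(Q.from_quat(st["eef_rot"]).as_matrix().round(3))
E
```

```text
knob [ 0.52376514 -0.10224066  0.20463048] [-0.02875918 -0.02431433  0.20463048]
knob on plane [-0.02915323 -0.02705058  0.084     ]
walA [-0.07704226  0.13778767  0.034     ]
walB [-0.11207648 -0.00666755 -0.096     ]
stop [ 0.11905167  0.0005883  -0.086     ]
guard [ 0.00234926 -0.2639908  -0.066     ]
core [-0.12790064 -0.2710895  -0.046     ]
[[ 0.928  0.374 -0.001]
 [ 0.374 -0.928  0.001]
 [-0.    -0.002 -1.   ]]
```

Gate frame checks out against the bars to within 1 mm. The knob is at machine (-29,-27), so shift is about -0.157. Plan: close the fingers, align with the machine, push +x to neutral, push +y across, then push +x home.

```bash
cat > w.py <<'E'
from h import *
from plant import r
from scipy.spatial.transform import Rotation as Q
g=np.array([.54906,-.07434,0]);yaw=.1325
R=Q.from_rotvec([0,0,yaw]).as_matrix()
def tcp():
    st=r.get_state();A=Q.from_quat(st["eef_rot"]).as_matrix()
    print("t",round(st["clock"],2),"mach mm",(1e3*R.T@(st["tool_pos"]-g)).round(1),"F mach",(R.T@st["contact_force"]).round(1),"tool x yaw err deg",np.degrees(np.arctan2(A[1,0],A[0,0])-yaw).round(2),"z",A[:,2].round(4),"op",round(st["opening"],2))
if __name__=="__main__": tcp()
E
python3 -m pendant '[[1,[0,0,0],[0,0,7]],[1,[0,0,0],[0,0,7.3]],[1,[30,-43,0],[0,0,0]],[1,[30,-43,0],[0,0,0]],[1,[30,-43,0],[0,0,0]],[1,[30,-43,0],[0,0,0]],[1,[30,-43,0],[0,0,0]]]'; python3 w.py
```

```text
clock: 0.98
tool_pos: [0.3541, -0.3451, 0.2386]
eef_rot: [0.998, 0.067, -0.0, -0.0]
contact_force: [0.4, -0.5, -1.0]
opening: 0.228
finger_force: 0.0
t 0.97 mach mm [-229.  -242.6  238.6] F mach [ 0.4 -0.5 -1. ] tool x yaw err deg 0.04 z [-0.e+00  3.e-04 -1.e+00] op 0.23
```

```bash
python3 -m pendant '[[1,[29,-43,0],[0,0,0]],[1,[29,-43,0],[0,0,0]],[1,[29,-43,0],[0,0,0]],[1,[29,-43,0],[0,0,0]],[1,[28,-43,0],[0,0,0]],[1,[0,0,0],[0,0,0]],[1,[0,0,24],[0,0,0]],[1,[0,0,24],[0,0,0]]]' >/dev/null; python3 -m pendant '[[1,[0,0,0],[0,0,0]]]'>/dev/null; python3 w.py
```

```text
t 2.1 mach mm [-87.8 -29.6 189.5] F mach [ 0.6 -0.   0.5] tool x yaw err deg -0.03 z [-4.4e-03  1.0e-04 -1.0e+00] op 0.0
```

```bash
python3 -m pendant '[[1,[22,-2,0],[0,0,0]],[1,[6,0,0],[0,0,0]],[1,[6,0,0],[0,0,0]],[1,[6,0,0],[0,0,0]],[1,[6,0,0],[0,0,0]],[1,[6,0,0],[0,0,0]],[1,[5,0,0],[0,0,0]],[1,[0,0,0],[0,0,0]]]' >/dev/null; python3 w.py
python3 - <<'E'
from plant import cams
import cv2,numpy as np
a=cams.snapshot("top");s=cams.snapshot("scene");np.savez("top1.npz",**a);np.savez("scene1.npz",**s)
f=lambda i,k:cv2.resize(i[:,:,::-1],None,fx=k,fy=k,interpolation=cv2.INTER_CUBIC)
cv2.imwrite("pics/p1.png",np.hstack([f(a["img"][170:290,210:310],4),f(s["img"][140:260,240:340],4)]))
E
```

```text
t 3.1 mach mm [-28.1 -27.1 190.7] F mach [-2.2 -1.2  2.1] tool x yaw err deg 0.05 z [ 1.1e-03 -1.0e-04 -1.0e+00] op 0.01
```

View pics/p1.png

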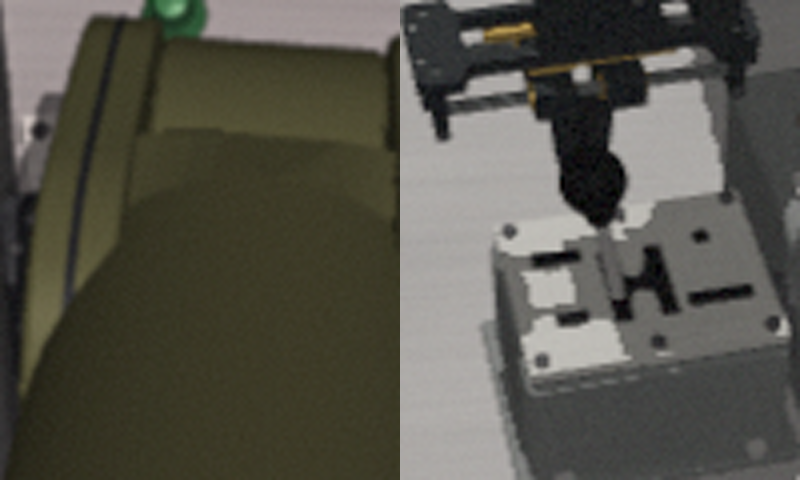

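Run:
```python
from w import *
s=dict(np.load("scene1.npz"))
for v in(178,183,188): print(1e3*R.T@(plane(s,((593-400+.5)/4-.5+240,(v+.5)/4-.5+140),.2027)-g))
```

```text
[ -6.10989726 -21.92109838 202.7       ]
[ -2.10487508 -22.77708138 202.7       ]
[  1.87962265 -23.62866742 202.7       ]
```

```bash
python3 -m pendant '[[1,[-25,0,0],[0,0,0]],[1,[0,30,0],[0,0,0]],[1,[0,30,0],[0,0,0]],[1,[26,0,0],[0,0,0]],[1,[27,0,0],[0,0,0]],[1,[0,0,0],[0,0,0]],[1,[0,0,0],[0,0,0]]]' >/dev/null; python3 w.py
python3 - <<'E'
from plant import cams
import cv2,numpy as np
a=cams.snapshot("top");s=cams.snapshot("scene");np.savez("top2.npz",**a);np.savez("scene2.npz",**s)
f=lambda i,k:cv2.resize(i[:,:,::-1],None,fx=k,fy=k,interpolation=cv2.INTER_CUBIC)
cv2.imwrite("pics/p2.png",np.hstack([f(a["img"][170:290,210:310],4),f(s["img"][140:260,240:340],4)]))
E
```

```text
t 4.08 mach mm [ -1.5 -86.9 190.5] F mach [-0.1 -0.5  0.4] tool x yaw err deg 0.05 z [-6.e-04 -1.e-04 -1.e+00] op 0.01
```

View pics/p2.png

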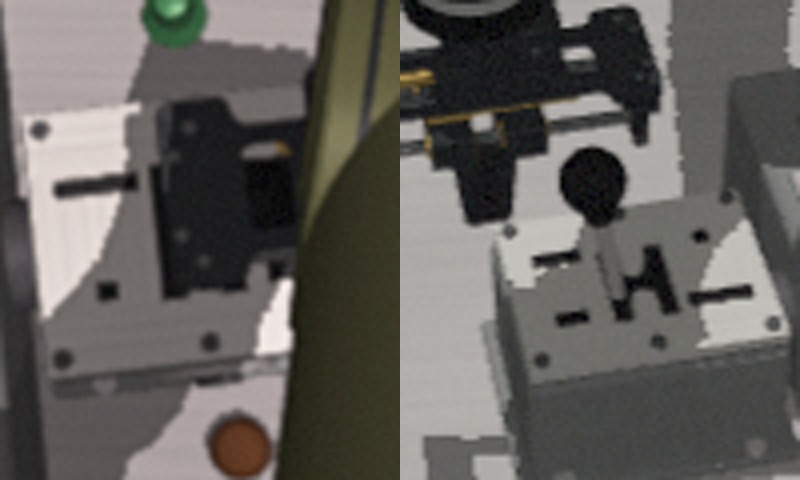

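Scene: knob at crop (593,180), fingers to its left and clear of it. I'll correct the scene camera's bias using the bars at (721,295), (700,236), (556,259) and (572,319).

Run:
```python
from w import *
s=dict(np.load("scene2.npz"))
px=lambda u,v:((u-400+.5)/4-.5+240,(v+.5)/4-.5+140)
for p in[(721,295),(700,236),(556,259),(572,319)]: print("bar",1e3*R.T@(plane(s,px(*p),.119)-g))
print("knob",1e3*R.T@(plane(s,px(593,180),.2029)-g))
```

```text
bar [ 22.50362091  49.22329904 119.        ]
bar [-27.87836539  49.15806334 119.        ]
bar [-27.51790552 -40.6259208  119.        ]
bar [ 22.51408659 -41.0501526  119.        ]
knob [ -4.30049649 -22.3068513  202.9       ]
```

Corrected knob position is x≈-2, y≈-26.5, so it's in neutral. Now I'll push it across.

```bash
python3 -m pendant '[[1,[0,-17,0],[0,0,0]],[1,[0,-8,0],[0,0,0]],[1,[0,-8,0],[0,0,0]],[1,[0,-8,0],[0,0,0]],[1,[0,-8,0],[0,0,0]],[1,[0,-8,0],[0,0,0]],[1,[0,-8,0],[0,0,0]]]' |grep force; python3 w.py;  python3 -m pendant '[[1,[0,-4,0],[0,0,0]],[1,[0,-4,0],[0,0,0]],[1,[0,-2,0],[0,0,0]],[1,[0,0,0],[0,0,0]]]' >/dev/null; python3 w.py
python3 - <<'E'
from plant import cams
import cv2,numpy as np
s=cams.snapshot("scene");np.savez("scene3.npz",**s)
cv2.imwrite("pics/p3.png",cv2.resize(s["img"][140:260,240:340,::-1],None,fx=4,fy=4,interpolation=cv2.INTER_CUBIC))
E
```

```text
contact_force: [0.7, -3.1, 1.1]
finger_force: 1.1
t 5.05 mach mm [ -0.9 -21.4 190.7] F mach [ 0.3 -3.2  1.1] tool x yaw err deg 0.05 z [-1.e-04  1.e-04 -1.e+00] op 0.0
t 5.55 mach mm [ -1.  -11.6 190.6] F mach [ 0.2 -0.4  0.6] tool x yaw err deg 0.05 z [-4.e-04  4.e-04 -1.e+00] op 0.0
```

View pics/p3.png

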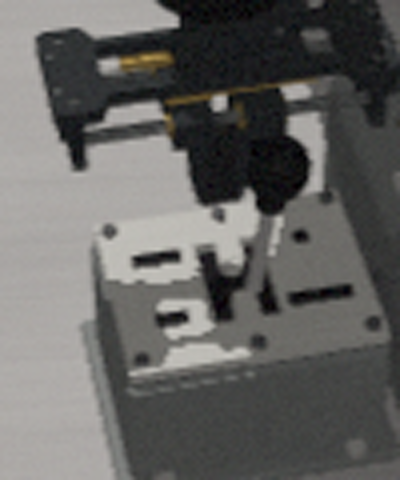

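Run:
```python
from w import *
s=dict(np.load("scene3.npz"))
px=lambda u,v:((u+.5)/4-.5+240,(v+.5)/4-.5+140)
print("knob",1e3*R.T@(plane(s,px(277,171),.2029)-g)+[2.5,-4.2,0])
```

```text
knob [  1.20823703  21.7014682  202.9       ]
```

Knob at (277,171), which gives y≈22–26 mm. I'll push a bit further until it meets the stop.

```bash
python3 -m pendant '[[1,[0,-2,0],[0,0,0]],[1,[0,0,0],[0,0,0]]]' >/dev/null; python3 w.py; python3 -m pendant '[[1,[0,-2,0],[0,0,0]],[1,[0,0,0],[0,0,0]]]' >/dev/null; python3 w.py
```

```text
t 5.85 mach mm [ -1.1 -10.  190.6] F mach [ 0.5 -1.5 -0.2] tool x yaw err deg 0.04 z [-3.e-04 -0.e+00 -1.e+00] op 0.01
t 6.1 mach mm [ -1.1  -7.8 190.6] F mach [ 0.4 -0.3 -1.1] tool x yaw err deg 0.06 z [-4.e-04  1.e-04 -1.e+00] op 0.0
```

```bash
for i in 1; do python3 -m pendant '[[1,[0,-2,0],[0,0,0]],[1,[0,0,0],[0,0,0]]]' >/dev/null; python3 w.py; python3 -m pendant '[[1,[0,-2,0],[0,0,0]],[1,[0,0,0],[0,0,0]]]' >/dev/null; python3 w.py; done
```

```text
t 6.35 mach mm [ -1.   -5.7 190.6] F mach [ 0.2 -0.8 -1.3] tool x yaw err deg 0.06 z [-3.e-04  1.e-04 -1.e+00] op 0.01
t 6.6 mach mm [ -1.1  -4.9 190.7] F mach [-0.3 -3.9 -2.4] tool x yaw err deg 0.0 z [ 1.0e-04 -1.2e-03 -1.0e+00] op 0.01
```

Stop reached: the force rose and the tool lagged. Now I'll back off, go round behind the knob and push +x.

```bash
python3 -m pendant '[[1,[0,20,0],[0,0,0]],[1,[-28,0,0],[0,0,0]],[1,[-28,0,0],[0,0,0]],[1,[0,-26,0],[0,0,0]],[1,[0,-26,0],[0,0,0]],[1,[0,0,0],[0,0,0]],[1,[15,0,0],[0,0,0]]]' >/dev/null; python3 w.py
python3 - <<'E'
from plant import cams
import cv2,numpy as np
s=cams.snapshot("scene")
cv2.imwrite("pics/p4.png",cv2.resize(s["img"][140:260,240:340,::-1],None,fx=4,fy=4,interpolation=cv2.INTER_CUBIC))
E
```

```text
t 7.47 mach mm [-42.7  26.7 190.8] F mach [-0.1 -0.5 -0.3] tool x yaw err deg -0.02 z [-1.2e-03 -6.0e-04 -1.0e+00] op 0.01
```

View pics/p4.png

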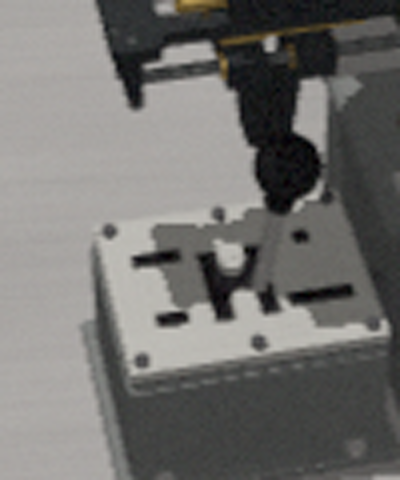

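The lever is in the casing line, with the knob at (287,168) and the fingers behind it. Pushing home.

```bash
python3 -m pendant '[[1,[12,0,0],[0,0,0]],[1,[8,0,0],[0,0,0]],[1,[8,0,0],[0,0,0]],[1,[8,0,0],[0,0,0]],[1,[8,0,0],[0,0,0]],[1,[8,0,0],[0,0,0]],[1,[7,0,0],[0,0,0]],[1,[0,0,0],[0,0,0]]]' >/dev/null; python3 w.py;  python3 -m pendant '[[1,[2,0,0],[0,0,0]],[1,[0,0,0],[0,0,0]]]' >/dev/null; python3 w.py;python3 -m pendant '[[1,[2,0,0],[0,0,0]],[1,[0,0,0],[0,0,0]]]' >/dev/null; python3 w.py
```

```text
t 8.53 mach mm [ 17.7  28.4 190.5] F mach [-2.9 -0.5 -1.5] tool x yaw err deg 0.07 z [ 4.e-04  4.e-04 -1.e+00] op 0.01
t 8.78 mach mm [ 18.9  28.4 190.7] F mach [-2.9  0.7 -2.4] tool x yaw err deg 0.06 z [-5.e-04  4.e-04 -1.e+00] op 0.01
t 9.03 mach mm [ 20.4  28.3 190.5] F mach [-4.4  0.8 -2.2] tool x yaw err deg 0.05 z [-1.6e-03  1.0e-04 -1.0e+00] op 0.01
```

```bash
python3 -m pendant '[[1,[2,0,0],[0,0,0]],[1,[0,0,0],[0,0,0]]]' >/dev/null; python3 w.py;  python3 -m pendant '[[1,[2,0,0],[0,0,0]],[1,[0,0,0],[0,0,0]]]' >/dev/null; python3 w.py
```

```text
t 9.28 mach mm [ 21.6  28.3 190.3] F mach [-5.9  0.9 -2. ] tool x yaw err deg 0.05 z [-0.0034  0.     -1.    ] op 0.0
t 9.53 mach mm [ 22.6  28.2 190.1] F mach [-7.3  1.9 -0.7] tool x yaw err deg 0.04 z [-5.4e-03 -3.0e-04 -1.0e+00] op 0.0
```

Force keeps rising and the tool is tilting slightly, so the lever is at its stop. I'll retreat straight back, go up and look.

```bash
python3 -m pendant '[[1,[-20,0,0],[0,0,0]],[1,[-30,0,0],[0,0,0]],[1,[-20,0,-30],[0,0,0]],[1,[-20,0,-40],[0,0,0]],[1,[0,50,0],[0,0,0]],[1,[0,50,0],[0,0,0]],[1,[0,50,0],[0,0,0]],[1,[0,50,0],[0,0,0]]]' >/dev/null; python3 -m pendant '[[1,[0,40,0],[0,0,0]],[1,[0,0,0],[0,0,0]],[1,[0,0,0],[0,0,0]]]' >/dev/null; python3 w.py
python3 - <<'E'
from plant import cams
import cv2,numpy as np
a=cams.snapshot("top");s=cams.snapshot("scene");np.savez("top4.npz",**a);np.savez("scene4.npz",**s)
f=lambda i,k:cv2.resize(i[:,:,::-1],None,fx=k,fy=k,interpolation=cv2.INTER_CUBIC)
cv2.imwrite("pics/p5.png",np.hstack([f(a["img"][170:290,210:310],4),f(s["img"][140:260,240:340],4)]))
E
```

```text
t 10.9 mach mm [ -63.2 -211.6  261.3] F mach [ 0.4  0.1 -0.7] tool x yaw err deg 0.09 z [ 3.2e-03 -2.0e-04 -1.0e+00] op 0.01
```

View pics/p5.png

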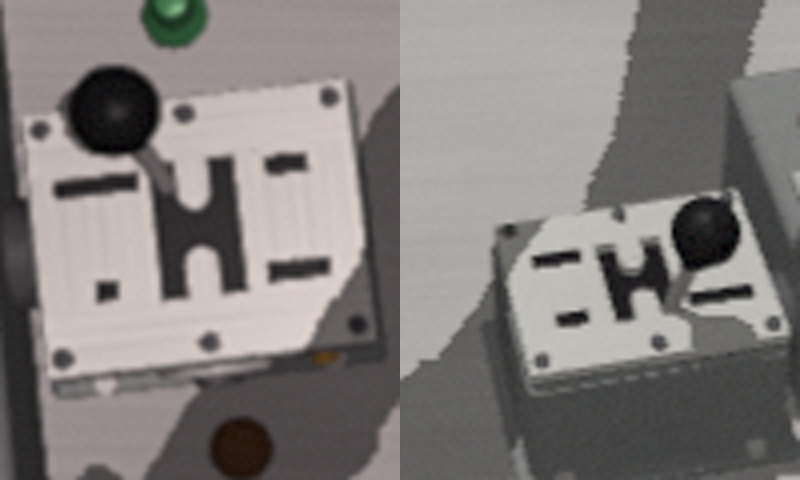

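Top: knob at (114,110), beside the longest bar. Scene: knob at (706,231), on the casing side. Measuring its position.

Run:
```python
from w import *
t=dict(np.load("top4.npz"));s=dict(np.load("scene4.npz"))
k=1e3*R.T@(plane(t,((114.5)/4-.5+210,(110.5)/4-.5+170),.197)-g);print(k,np.arcsin(k[0]/185))
print(1e3*R.T@(plane(s,((306.5)/4-.5+240,(231.5)/4-.5+140),.197)-g)+[2.5,-4.2,0])
```

```text
[ 47.72766392  27.02796029 197.        ] 0.2609384761879652
[ 45.71120408  27.53833606 197.        ]
```

```bash
python3 -c "
from plant import r
print(r.finish_job())"
```

```text
the job is handed in; nothing more can be done
None
```

The lever went across through neutral and is fully home on the casing side beside the longest bar (far end), with the knob measured at about x = +48, y = +27 mm; it was only ever pushed with closed fingers, the arm stayed clear of the loose things, and the job was handed in at about 11 s, with no verdict shown.

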